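# Release a left-hand lock screw and take out the slide bar

### The job

The steel slide bar is locked in its guide by the blue knob, which has a left-hand thread: loosen it by turning it clockwise until it comes gently up against its stop, without wrenching it there. Then draw the bar straight out of the guide by its orange post without forcing it, and lay it gently, flat with the post up, in the black tray. Leave the spray can, the tin and the two brass fittings where they stand.

Things in the scene. Friction and masses are not known exactly. Their poses are not given: they have to be found in the camera images.
- fixture: Aluminium clamping fixture fixed to the bench, base 110 x 130 x 12 mm. Origin: on the bench straight below the knob's axis; z up. A guide channel 27 mm wide runs along its y from -60 to +60 mm: floor 12 mm and rails 26 mm above the bench. The slide bar lies in it and comes out along the fixture's -y.
- guide_mouth (a point): Middle of the guide's open end at y = -60 mm of the fixture, on the channel floor. Pulling, pressing or jamming the bar against the fixture or the lock screw's point with more than 35 N is forcing it.
- bridge_top (a point): Top of the dark steel bridge (88 mm along the fixture's x, 40 mm along y; underside 27 mm, top 40 mm above the bench), on the knob's axis. The lock screw goes down through it; its 7 mm thick steel point stands in the bar's hole. The bar cannot be lifted while under the bridge.
- knob_grip (a point): Middle of the knob's blue handle, a bar 52 mm long (point x), 14 mm thick (point y), 24 mm tall (point z, up); vertical screw axis through it. 66 mm above the bench when screwed fully down (handle 54 to 78 mm). Coarse left-hand thread: clockwise seen from above loosens; the knob then rises 3.2 mm per rad. Takes 0.08 N m to turn, stays where left.
- knob: The same blue handle; origin on its axis, 66 mm below knob_grip. It sits on its spindle by a torsion spring (1.0 N m per rad, straight when unloaded), so it gives as it takes load. Twisted more than 0.3 rad out of line with the spindle, that is turned with over 0.3 N m, it is wrenched.
- spindle: Steel spindle, 11 mm across, below the handle, with a thin disc with a red mark; same origin, x and axis as the handle when unloaded. At the start 2.1 to 3.0 rad of clockwise turn remain up to a hard stop; counter-clockwise it soon bottoms too. The bar is free only in the last 0.4 rad before the stop. The stop's angle is unmarked: feel for it.
- bar: Loose steel slide bar, 24 mm (x) x 150 mm (y) x 12 mm (z), 0.17 to 0.35 kg; origin in the middle of its underside. 1.5 mm play each side in the guide. The screw's point locks it in a 9 mm square hole at y = +45 mm (1 mm play). Its tail (y = +75 mm) starts 30 mm beyond the knob's axis: drawn 55 mm along the fixture's -y it is clear of the bridge.
- bar_post (a point): On the axis of the orange grip post on the bar: post 24 mm (x) x 16 mm (y, along the bar) x 45 mm tall, standing on the bar at its y = -60 mm, from 12 to 57 mm above the bar's underside; this point is 40 mm above the bar's underside, 17 mm below the post's top.
- tray: Black open tray fixed to the bench, 230 mm (x) x 130 mm (y) x 30 mm tall, walls and floor 4 mm thick; origin at the centre of its underside. The bar, let down by hand and not dropped, fits in it lying along the tray's x. Bar and tray must not meet with more than 60 N.
- spray: Spray can, white and green, 52 mm across, 168 mm tall, origin under its centre; leave alone
- tin: Tin, dark with a red band, 76 mm across, 75 mm tall, origin under its centre; leave alone
- fitting0: Brass fitting, 28 mm across, 40 mm tall, standing, origin under its centre; leave alone
- fitting1: Brass fitting, 28 mm across, 40 mm tall, standing, origin under its centre; leave alone
There are look-alikes about, which are no part of the job. Several things have the shape of the fixture; the one meant has the colours described above.

How it is judged (in metres and radians):
On the way, in this order (a step that is already met when the one before it is completed fails the run):
1. the knob is loosened clockwise until its point is clear of the bar, the bar still in place (z of knob_grip in the frame of fixture above 0.0743 m and y of bar in the frame of fixture above -0.055 m), for 0.2 s.
2. the bar is drawn out along the guide, clear of the bridge (y of bar in the frame of fixture below -0.095 m), for 0.1 s.
3. the bar, still in the fingers, is lowered to within 8 mm of the tray's floor (not dropped) (z of bar in the frame of tray between 0 and 0.012 m and horizontal distance between bar and tray below 0.08 m and contact force between the fingers and bar above 2 N), for 0.05 s.
At the end, for the whole second after the job is handed in: The bar lies flat in the tray (underside within 5 mm of the tray's floor, tilted under 0.1 rad, post up, its middle within 60 mm along x and 55 mm along y of the tray's centre), at rest and released; the knob is still loosened, within about 0.4 rad of its stop (z of bar in the frame of tray below 0.009 m and angle between bar's own z axis and vertical below 0.1 rad and x of bar in the frame of tray between -0.06 and 0.06 m and y of bar in the frame of tray between -0.055 and 0.055 m and linear speed of bar below 0.02 m/s and z of knob_grip in the frame of fixture above 0.0743 m); the robot touches nothing.
It fails at once if the bar is forced against the fixture or its lock screw (more than 35 N) (contact force between bar and fixture above 35 N).
It fails at once if the knob is wrenched (handle twisted more than 0.3 rad against its spindle) (angle between the x axis of knob and the x axis of spindle, either way round above 0.3 rad).
It fails at once if the bar is slammed or pressed into the tray (more than 60 N) (contact force between bar and tray above 60 N).
It fails at once if a bystander is shifted more than 30 mm or knocked over (distance of any of spray, tin, fitting0, fitting1 from where it was at the start of the episode above 0.03 m or angle between any of spray, tin, fitting0, fitting1's own z axis and vertical above 0.5 rad).
It also fails if it takes over 72 s, if anything falls off the work surface, if the arm or the gripper's body presses on something with over 40 N, if the wrist force passes 120 N, or if a joint passes its speed limit or range.

### The arm

A 7-joint arm with a two-finger parallel gripper is mounted at the origin on the work surface. World frame = base frame: x ahead of the robot, y to its left, z up, the work surface at z = 0. Lengths are in mm, angles in rad, forces in N, time in s.
With the tool pointing down it reaches from about 350 to 900 mm from the base axis. Payload 19.9 kg.
Tool frame: the origin (TCP) lies midway between the tips of the shut fingers; the grasp point (between the pads) lies 19 mm behind it; x points along the fingers, y is the direction in which the jaws open and shut, and the axes are right-handed (so a half turn about x gives the same grasp; the last joint's range is limited). The gripper opens to 94 mm and grips with 3 to 60 N. Pads are 16 mm wide; open, the fingers measure 119 mm over their backs; the gripper's body (75 mm by 177 mm) begins 78 mm behind the grasp point.
Start: joints at [1.224, 0.417, -0.01, 1.614, 0.005, 1.111, -0.053], TCP at [187.557, -596.172, 205.425] pointing down, gripper open.
Joint ranges: [-2.81, 2.81], [-0.39, 2.02], [-1.27, 1.25], [0.06, 2.57], [-1.19, 4.33], [0.19, 2], [-2.82, 2.82]. Speed limits (rad/s): [1.89, 1.89, 2.39, 2.39, 3.01, 3.01, 3.01].

### API

Orientations are given as a unit quaternion [w, x, y, z].
In Python, from cell import ctrl gives the robot as it stands.
- The arm moves only by the shell command python3 -m crank 'ROWS' [FORCE]. ROWS is a JSON object of lists of equal length, an entry for each row: "dp": the shift along the world's x, y, z in units of 60 mm (1.0 is 60 mm), a list of three; "turn": the turn, a rotation vector about the world's x, y, z in units of 6 degrees (1.0 is 6 degrees), a list of three; "claw": the opening, from 0 (shut) to 1 (fully open). In form: {"dp": [[x, y, z], ...], "turn": [[ax, ay, az], ...], "claw": [claw, ...]}. A call has exactly 5 rows; each row shifts and turns the pose as measured when the row begins; what a row does not reach is not made up. A row lasts 1/8 s, in which the tool goes at most 62.5 mm and 10.7 degrees, less where a joint would pass 70% of its speed; a pose out of reach is approached as far as the arm can. A call is refused whole if a number of a shift passes 1 or a number of a turn 1, either way. A call with a gripper value outside its range is refused whole. The fingers move at their own pace and stop on an object; FORCE is the grip in N (left out, the last holds). Time passes only in rows, so rows that do not move let the fingers close, or fill a call up. It gives the time, the measured TCP pose, the force and the opening at its end, in the units of the state.
- ctrl.state(): the state, without advancing time (a new reading comes with each control period).
- ctrl.camera(name): name is "scene" or "top"; returns a dict with "pixels" (420x560x3 uint8, red, green, blue), "range_z" (420x560 float32, mm along the optical axis (not along the pixel's ray), 0 where there is no reading), "K" (3x3 intrinsics, pixels), "origin" and "rotation" of the camera in the world. Camera axes: x right, y down, z forward; pixel columns grow to the right and rows downward; lengths in mm; the calibration is good to about 2 mm. A picture is of the moment at which its call begins.
- ctrl.sign_off(): hands the job in, once; it reports no verdict.
The state is a dict: "time_s": time; "joint_positions": joint angles; "qd": joint speeds; "tau": joint torques, N m; "tool_pos": TCP position; "tcp_rot": TCP orientation; "force": force on the tool from outside, world axes, zero at the start; "torque": the same for the moment, N m; "grip_width": finger opening in mm.
Only numpy, scipy, OpenCV 4.12 (cv2) and the standard library are available. Lean on these libraries where they do the work, as an engineer would, in place of code of your own. Each camera call takes 0.05 s, during which the arm holds its last target. There are 200 camera calls.

## Working session

There is one attempt and no reset: what is moved stays moved. The work goes in short steps, Python scripts to look and compute and a shell command to move; the robot and the scene stay as the last step left them, time stands still between calls to the robot, and variables do not carry over. Pictures are saved under pics/ and viewed, about 8 in all and at most 12, crops included, and the job is handed in when it is done.

```bash
mkdir -p pics; ls; python3 - <<'E'
from cell import ctrl
import cv2,numpy as np
for n in ("scene","top"):
    c=ctrl.camera(n); cv2.imwrite(f"pics/{n}0.png",c["pixels"][:,:,::-1]); np.savez(f"{n}0.npz",**{k:np.array(c[k]) for k in("pixels","range_z","K","origin","rotation")})
    print(n,c["K"],c["origin"],c["rotation"])
print(ctrl.state())
E
```

```text
pics
scene [[400.32939006   0.         280.17967897]
 [  0.         400.32939006 211.06763253]
 [  0.           0.           1.        ]] [1055.52775245  230.32597706  706.64992024] [-0.17698151  0.52169484  0.78583276 -0.28103188]
top [[528.22310959   0.         282.77790681]
 [  0.         528.22310959 202.81411163]
 [  0.           0.           1.        ]] [ 298.92589221    1.82551392 1392.30172262] [-0.07141826  0.70443274 -0.70359586  0.06022305]
{'time_s': 0.1, 'joint_positions': array([ 1.22450512,  0.41793543, -0.01031481,  1.61407451,  0.0046791 ,
        1.1107144 , -0.05301697]), 'qd': array([-0.00027861, -0.00103825, -0.00080863, -0.00110921,  0.00082598,
        0.00092813, -0.00153553]), 'tau': array([ 3.45861947e-03, -8.52569461e+01,  6.40897360e-01, -4.26689208e+01,
       -4.88631288e-02,  1.63892662e-02, -1.13141070e-06]), 'tool_pos': array([ 187.46277424, -595.8793818 ,  204.89117432]), 'tcp_rot': array([-0.10695756, -0.69883071, -0.10772374,  0.69899307]), 'force': array([0.08922818, 0.13240199, 0.14586105]), 'torque': array([ 0.02644819, -0.04909817, -0.04957025]), 'grip_width': 94.17583576660851}
```

View pics/top0.png

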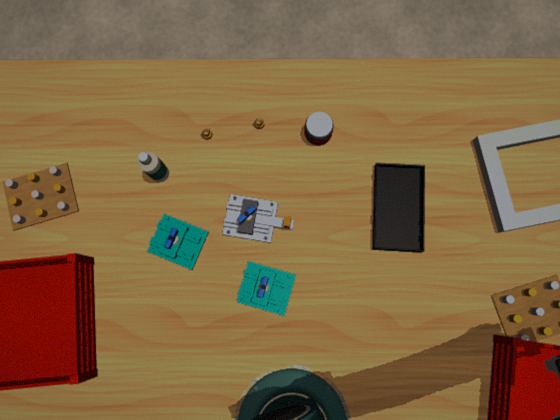

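View pics/scene0.png

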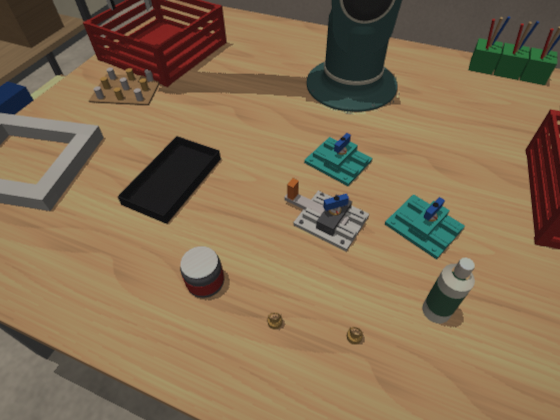

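Candidates with the fixture's shape: the teal ones at top-view (178,242) and (266,288), and the aluminium one with dark bridge and orange post at (250,218). The aluminium one fits. I'll confirm it in a crop while measuring.

```bash
cat > h.py <<'E'
import numpy as np,cv2
from scipy.spatial.transform import Rotation as R
def cloud(c):
    q=np.array(c["rotation"]);M=R.from_quat(q[[1,2,3,0]]).as_matrix();z=c["range_z"];K=c["K"]
    v,u=np.mgrid[:z.shape[0],:z.shape[1]]
    P=np.stack([(u-K[0,2])/K[0,0]*z,(v-K[1,2])/K[1,1]*z,z],-1)
    return P@M.T+c["origin"]
def rect(p): 
    r=cv2.minAreaRect(p[:,:2].astype(np.float32)); return np.round(r[0],1),np.round(r[1],1),round(r[2],2)
def st():
    from cell import ctrl
    s=ctrl.state(); M=R.from_quat(np.array(s["tcp_rot"])[[1,2,3,0]]).as_matrix()
    print("t",round(s["time_s"],2),"pos",np.round(s["tool_pos"],1),"x",np.round(M[:,0],3),"jawdeg",round(np.degrees(np.arctan2(M[1,1],M[0,1])),2),"F",np.round(s["force"],1),"T",np.round(s["torque"],2),"w",round(s["grip_width"],1),"q7",round(s["joint_positions"][6],2))
E
python3 - <<'E'
from h import *
T=dict(np.load("top0.npz"));S=dict(np.load("scene0.npz"))
for n,c,(u0,u1,v0,v1),(a,b,d,e) in(("top",T,(215,300,185,250),(360,435,150,260)),("scene",S,(280,375,170,255),(110,230,130,225))):
    P=cloud(c);hsv=cv2.cvtColor(c["pixels"],cv2.COLOR_RGB2HSV).astype(int)
    m=np.zeros(P.shape[:2],bool);m[v0:v1,u0:u1]=1
    H,s,V=hsv[...,0],hsv[...,1],hsv[...,2]
    print(n,"bench z",np.median(P[300:340,100:220,2]) )
    blue=m&(H>105)&(H<130)&(s>130); p=P[blue];print("blue",blue.sum(),p.mean(0),rect(p),np.percentile(p[:,2],[5,50,95]))
    t=p[p[:,2]>np.percentile(p[:,2],95)-6];print(" bluetop",t.mean(0),rect(t),len(t))
    og=m&(H>5)&(H<18)&(s>170)&(P[...,2]>30);p=P[og];print("post",og.sum(),p.mean(0),p[:,2].max());t=p[p[:,2]>p[:,2].max()-6];print(" top",t.mean(0),rect(t),len(t))
    al=m&(s<70)&(P[...,2]>7)&(P[...,2]<34);print("alu",al.sum(),rect(P[al]))
    br=m&(s<90)&(V<100)&(P[...,2]>35)&(P[...,2]<46);print("bridge",br.sum(),rect(P[br]) if br.sum()>5 else 0)
    m[:]=0;m[d:e,a:b]=1;tr=m&(V<60);p=P[tr];print("tray",tr.sum(),rect(p),np.percentile(p[:,2],[5,50,98]));t=p[p[:,2]>22];print(" rim",rect(t))
    for nm,(x,y) in dict(tin=((318,128),(202,272)),f0=((207,134),(275,320)),f1=((259,124),(355,335)),spray=((150,160),(463,268))).items():
        k=x if n=="top" else y; q=P[k[1]-3:k[1]+4,k[0]-3:k[0]+4].reshape(-1,3);print(nm,np.median(q,0))
A=cv2.resize(T["pixels"][180:255,215:305],(480,400),interpolation=3);B=cv2.resize(S["pixels"][165:255,275:383],(480,400),interpolation=3)
cv2.imwrite("pics/crop.png",cv2.resize(np.hstack([A,B]),(800,333))[:,:,::-1])
E
```

```text
top bench z -0.47399175145199024
blue 114 [520.06535955 114.72757519  76.45901604] (array([520.4, 116.2]), array([13.5, 51.4]), 42.48) [63.34605029 78.41828822 83.46594443]
 bluetop [520.22403028 116.073767    80.6743122 ] (array([520.7, 116. ]), array([13.3, 50.1]), 42.23) 66
post 17 [499.18657874  13.06090113  59.12196952] 71.44658961391951
 top [502.80595609  12.13492132  68.37484585] (array([503.3,  12.4]), array([13.7, 23.3]), 81.17) 10
alu 1561 (array([515.4,  87.1]), array([179.4, 110.1]), 80.22)
bridge 318 (array([511.9,  71.1]), array([132.9,  86.7]), 79.86)
tray 4397 (array([ 448.9, -219.5]), array([218.2, 488.1]), 58.22) [-1.00997368  4.20984049 31.17057483]
 rim (array([ 449. , -219.2]), array([217.7, 487.9]), 58.22)
tin [746.44699166 -68.20719339  74.34186318]
f0 [747.02192136 230.9345931   14.18806361]
f1 [774.04370719  89.60239861  13.62274204]
spray [644.16587456 349.18335857 134.83773811]
scene bench z -0.4905742893142815
blue 230 [526.49190349 117.57352132  74.62488046] (array([523.4, 117.1]), array([15.3, 50.9]), 43.28) [63.34579039 77.34699604 81.27714649]
 bluetop [524.84603905 116.95371446  79.16294071] (array([522.9, 117.1]), array([14.6, 50.3]), 43.28) 132
post 163 [513.16300272  16.8176818   60.10799778] 706.6499202375301
 top [1055.52775245  230.32597706  706.64992024] (array([1055.5,  230.3]), array([0., 0.]), 0.0) 1
alu 1983 (array([492.3, 129. ]), array([178.8, 222.8]), 49.49)
bridge 371 (array([522.2, 117.6]), array([40.4, 89.3]), 80.31)
tray 4600 (array([ 786.3, -110.7]), array([834.8, 241.6]), 35.57) [ 1.21858193  4.1473385  29.47166342]
 rim (array([ 786.3, -110.4]), array([834.8, 239.1]), 35.71)
tin [776.37482501 -52.94078416  74.80637235]
f0 [790.11281269  94.03010486  17.51771794]
f1 [763.18464418 235.17351971  18.05310713]
spray [655.11584054 357.08235439 166.02932691]
```

View pics/crop.png

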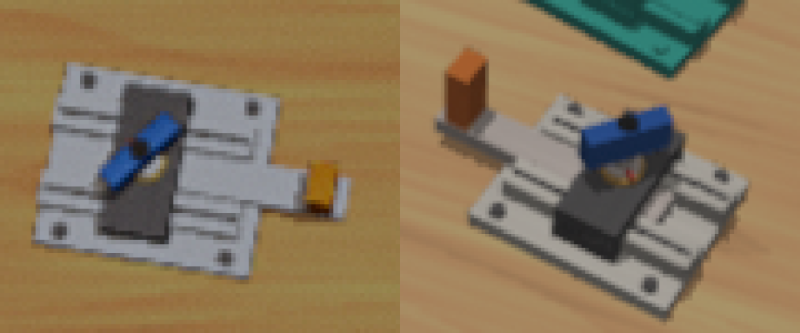

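Confirmed: the crop shows aluminium base, dark bridge, blue knob on it, and bar with orange post at the right. Knob ≈ (521.5,116.5), handle along −47°, draw-out direction ≈ (−0.171,−0.985). Now the tray/fittings more carefully, and the tool heading.

```bash
python3 - <<'E'
from h import *
st()
T=dict(np.load("top0.npz"));S=dict(np.load("scene0.npz"))
for c,(a,b,d,e) in((T,(360,435,150,260)),(S,(110,230,130,225))):
    P=cloud(c);V=c["pixels"].max(-1);m=np.zeros(V.shape,bool);m[d:e,a:b]=1;m&=c["range_z"]>0
    t=P[m&(P[...,2]>20)&(P[...,2]<40)&(V<60)&(abs(P[...,1]+220)<150)&(abs(P[...,0]-530)<110)]
    print(rect(t),len(t),np.median(t[:,2]))
    if c is T:
        m=np.zeros(V.shape,bool);m[180:255,215:305]=1
        for z0,z1 in((36,46),(22,30),(62,73)):
            p=P[m&(P[...,2]>z0)&(P[...,2]<z1)&(abs(P[...,0]-510)<90)];
            print(z0,rect(p),len(p))
E
```

```text
t 0.1 pos [ 187.5 -595.9  204.9] x [-0.     0.001 -1.   ] jawdeg -72.54 F [0.1 0.1 0.1] T [ 0.03 -0.05 -0.05] w 94.2 q7 -0.05
(array([ 538.1, -279.5]), array([131.5, 210.3]), 86.8) 403 27.821626010019827
36 (array([513.4,  70.7]), array([132.5,  88. ]), 80.92) 341
22 (array([510.7,  88.1]), array([179.6,  77.7]), 80.18) 625
62 (array([513.1,  70.3]), array([131.9,  37.1]), 85.67) 80
(array([ 539.1, -278.4]), array([133.2, 207.2]), 87.48) 637 26.41799193236932
```

```bash
for i in 1; do python3 -m crank '{"dp":[[0.28,0.6,0],[0.28,0.6,0],[0.28,0.6,0],[0.28,0.6,0],[0.28,0.6,0]],"turn":[[0,0,1],[0,0,1],[0,0,1],[0,0,1],[0,0,1]],"claw":[1,1,1,1,1]}' 14; done; python3 - <<'E'
from h import *
st()
T=dict(np.load("top0.npz"));S=dict(np.load("scene0.npz"))
for c,(a,b,d,e) in((T,(360,435,150,260)),(S,(110,230,130,225))):
    P=cloud(c);V=c["pixels"].max(-1);m=np.zeros(V.shape,bool);m[d:e,a:b]=1;m&=c["range_z"]>0
    t=P[m&(P[...,2]>20)&(P[...,2]<33)&(V<70)&(abs(P[...,1]+280)<90)&(abs(P[...,0]-540)<150)]
    print(rect(t),len(t),np.percentile(t[:,0],[1,99]),np.percentile(t[:,1],[1,99]))
E
```

```text
time_s: 0.72
tool_pos: [271.3, -411.3, 202.8]
tcp_rot: [-0.287, -0.645, -0.29, 0.646]
force: [-0.4, -1.1, 1.0]
grip_width: 94.1
t 0.72 pos [ 271.3 -411.3  202.8] x [-0.004  0.002 -1.   ] jawdeg -41.84 F [-0.4 -1.1  1. ] T [-0.01  0.   -0.03] w 94.1 q7 0.15
(array([ 547.6, -280. ]), array([131.3, 229. ]), 86.68) 467 [431.62377732 662.57037148] [-349.66510155 -210.15941215]
(array([ 550.3, -279.2]), array([133. , 230.3]), 87.01) 880 [435.39848028 667.16649446] [-347.68795136 -209.44546586]
```

```bash
python3 -m crank '{"dp":[[0.28,0.6,0],[0.28,0.6,0],[0.28,0.6,0],[0.28,0.6,0],[0.28,0.6,0]],"turn":[[0,0,1],[0,0,1],[0,0,1],[0,0,1],[0,0,1]],"claw":[1,1,1,1,1]}' 14 >/dev/null;  python3 -m crank '{"dp":[[0.28,0.6,0],[0.28,0.6,0],[0.28,0.6,0],[0.28,0.6,0],[0.28,0.6,0]],"turn":[[0,0,1],[0,0,1],[0,0,1],[0,0,1],[0,0,1]],"claw":[1,1,1,1,1]}' >/dev/null; python3 -c "
from h import *
st()"
```

```text
t 1.98 pos [442.  -38.4 202.2] x [-0.004 -0.004 -1.   ] jawdeg 20.16 F [-0.1 -0.1 -0.8] T [-0.06 -0.1   0.01] w 94.2 q7 0.28
```

```bash
python3 -m crank '{"dp":[[0.26,0.5,-0.2],[0.26,0.5,-0.2],[0.26,0.5,-0.2],[0.26,0.5,-0.2],[0.2,0.45,-0.2]],"turn":[[0,0,0.8],[0,0,0.8],[0,0,0.8],[0,0,0.8],[0,0,0.5]],"claw":[0.5,0.5,0.5,0.5,0.5]}' 14 >/dev/null;  python3 -m crank '{"dp":[[0,0,0],[0,0,0],[0,0,0],[0,0,0],[0,0,0]],"turn":[[0,0,0],[0,0,0],[0,0,0],[0,0,0],[0,0,0]],"claw":[0.5,0.5,0.5,0.5,0.5]}' >/dev/null; python3 -c "
from h import *
st()"
```

```text
t 3.23 pos [517.9 113.4 140. ] x [-0.003 -0.005 -1.   ] jawdeg 43.1 F [ 0.4  0.1 -0.6] T [-0.01 -0.14 -0.05] w 46.8 q7 0.18
```

```bash
python3 -m crank '{"dp":[[0.06,0.05,-0.3],[0,0,-0.3],[0,0,-0.3],[0,0,-0.3],[0,0,-0.2]],"turn":[[0,0,0],[0,0,0],[0,0,0],[0,0,0],[0,0,0]],"claw":[0.5,0.5,0.5,0.5,0.5]}' 14 >/dev/null;  python3 -m crank '{"dp":[[0,0,0],[0,0,0],[0,0,0],[0,0,0],[0,0,0]],"turn":[[0,0,0],[0,0,0],[0,0,0],[0,0,0],[0,0,0]],"claw":[0.5,0.5,0.5,0.5,0.5]}' >/dev/null; python3 - <<'E'
from h import *
st()
from cell import ctrl
a=ctrl.camera("scene")["pixels"];cv2.imwrite("pics/s1.png",cv2.resize(a[130:260,250:400],(690,598),interpolation=3)[:,:,::-1])
E
```

```text
t 4.47 pos [521.6 116.3  50.2] x [-0.003 -0.005 -1.   ] jawdeg 43.08 F [0.8 0.6 0.5] T [-0.01 -0.11 -0.01] w 47.1 q7 0.08
```

View pics/s1.png

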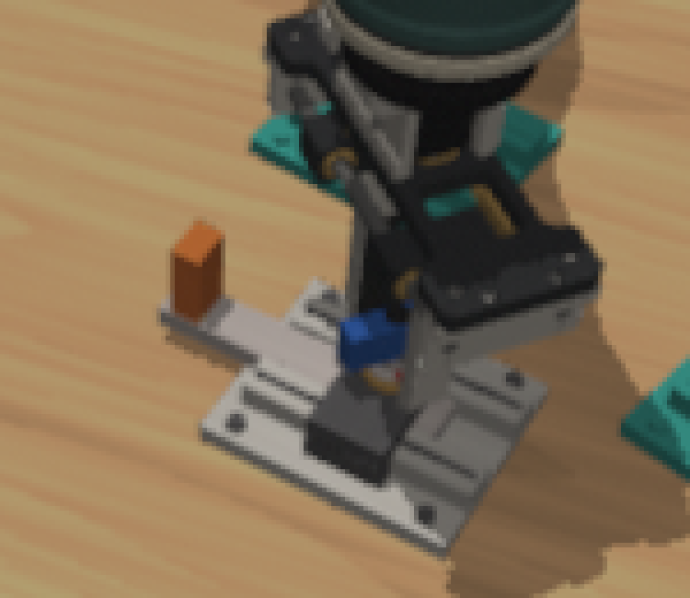

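Picture: the fingers straddle the blue handle (crop px (375,340)), both clear. Close.

```bash
python3 -m crank '{"dp":[[0,0,0.07],[0,0,0],[0,0,0],[0,0,0],[0,0,0]],"turn":[[0,0,0],[0,0,0],[0,0,0],[0,0,0],[0,0,0]],"claw":[0.3,0.1,0.1,0.1,0.1]}' 14 >/dev/null;  python3 -m crank '{"dp":[[0,0,0],[0,0,0],[0,0,0],[0,0,0],[0,0,0]],"turn":[[0,0,0],[0,0,0],[0,0,0],[0,0,0],[0,0,0]],"claw":[0.1,0.1,0.1,0.1,0.1]}' >/dev/null; python3 -c "
from h import *
st()"
```

```text
t 5.78 pos [521.4 115.8  54.9] x [-0.004 -0.006 -1.   ] jawdeg 43.06 F [-2.1 -0.8  3.3] T [-0.26  0.2   0.06] w 14.1 q7 0.08
```

```bash
python3 -m crank '{"dp":[[0,0,0.006],[0,0,0.006],[0,0,0.006],[0,0,0.006],[0,0,0.006]],"turn":[[0,0,-0.7],[0,0,-0.7],[0,0,-0.7],[0,0,-0.7],[0,0,-0.7]],"claw":[0.1,0.1,0.1,0.1,0.1]}' 14 >/dev/null; python3 -c "
from h import *
st()"; python3 -m crank '{"dp":[[0,0,0.006],[0,0,0.006],[0,0,0.006],[0,0,0.006],[0,0,0.006]],"turn":[[0,0,-0.7],[0,0,-0.7],[0,0,-0.7],[0,0,-0.7],[0,0,-0.7]],"claw":[0.1,0.1,0.1,0.1,0.1]}' 14 >/dev/null; python3 -c "
from h import *
st()"
```

```text
t 6.4 pos [521.2 115.7  55.9] x [-0.006 -0.004 -1.   ] jawdeg 21.45 F [ 0.2 -1.3  1.2] T [-0.3  -0.06  0.04] w 13.5 q7 -0.23
t 7.03 pos [521.1 115.5  57.1] x [-0.007 -0.001 -1.   ] jawdeg -0.21 F [-1.3 -0.1  1.1] T [-0.39 -0.05  0.12] w 14.1 q7 -0.56
```

```bash
python3 -m crank '{"dp":[[0,0,0.006],[0,0,0.006],[0,0,0.006],[0,0,0.006],[0,0,0.006]],"turn":[[0,0,-0.7],[0,0,-0.7],[0,0,-0.7],[0,0,-0.7],[0,0,-0.7]],"claw":[0.1,0.1,0.1,0.1,0.1]}' 14 >/dev/null; python3 -c "
from h import *
st()"; python3 -m crank '{"dp":[[0,0,0.006],[0,0,0.006],[0,0,0.006],[0,0,0.006],[0,0,0.006]],"turn":[[0,0,-0.7],[0,0,-0.7],[0,0,-0.7],[0,0,-0.7],[0,0,-0.7]],"claw":[0.1,0.1,0.1,0.1,0.1]}' 14 >/dev/null; python3 -c "
from h import *
st()";python3 -m crank '{"dp":[[0,0,0.006],[0,0,0.006],[0,0,0.006],[0,0,0.005],[0,0,0.005]],"turn":[[0,0,-0.7],[0,0,-0.7],[0,0,-0.6],[0,0,-0.6],[0,0,-0.5]],"claw":[0.1,0.1,0.1,0.1,0.1]}' 14 >/dev/null; python3 -c "
from h import *
st()"; 
```

```text
t 7.65 pos [521.  115.4  58.3] x [-0.008  0.001 -1.   ] jawdeg -21.86 F [-0.8 -0.4  1. ] T [-0.45  0.02  0.16] w 13.9 q7 -0.88
t 8.28 pos [520.7 115.4  59.5] x [-0.007  0.004 -1.   ] jawdeg -43.5 F [-1.5 -0.8  0.7] T [-0.37  0.13  0.12] w 13.9 q7 -1.2
t 8.9 pos [520.6 115.4  60.6] x [-0.006  0.005 -1.   ] jawdeg -62.66 F [-0.7 -1.4  0.1] T [-0.43  0.07  0.11] w 14.2 q7 -1.49
```

```bash
cat > tz.py <<'E'
from h import *
from cell import ctrl
L=[]
for i in range(3): L.append(ctrl.state()["torque"][2]); ctrl.camera("top")
L.append(ctrl.state()["torque"][2]); print("Tz",np.round(L,3),round(np.mean(L),3)); st()
E
python3 -m crank '{"dp":[[0,0,0.004],[0,0,0.004],[0,0,0.003],[0,0,0],[0,0,0]],"turn":[[0,0,-0.6],[0,0,-0.6],[0,0,-0.5],[0,0,0],[0,0,0]],"claw":[0.1,0.1,0.1,0.1,0.1]}' 14 >/dev/null; python3 tz.py; python3 -m crank '{"dp":[[0,0,0.002],[0,0,0.002],[0,0,0.002],[0,0,0],[0,0,0]],"turn":[[0,0,-0.3],[0,0,-0.3],[0,0,-0.3],[0,0,0],[0,0,0]],"claw":[0.1,0.1,0.1,0.1,0.1]}' 14 >/dev/null; python3 tz.py
```

```text
Tz [0.076 0.063 0.095 0.061] 0.074
t 9.68 pos [520.5 115.5  61. ] x [-0.004  0.006 -1.   ] jawdeg -73.08 F [-0.7 -1.5  3. ] T [-0.44  0.3   0.06] w 14.1 q7 -1.65
Tz [0.068 0.113 0.07  0.123] 0.093
t 10.45 pos [520.5 115.5  61.4] x [-0.004  0.006 -1.   ] jawdeg -78.86 F [-1.5 -1.1  3.2] T [-0.47  0.3   0.12] w 13.8 q7 -1.74
```

```bash
echo 'import sys; sys.exit(int(np.mean(L)>0.135))' >> tz.py
python3 -m crank '{"dp":[[0,0,0.002],[0,0,0.002],[0,0,0.002],[0,0,0],[0,0,0]],"turn":[[0,0,-0.3],[0,0,-0.3],[0,0,-0.3],[0,0,0],[0,0,0]],"claw":[0.1,0.1,0.1,0.1,0.1]}' 14 >/dev/null; python3 tz.py && python3 -m crank '{"dp":[[0,0,0.002],[0,0,0.002],[0,0,0.002],[0,0,0],[0,0,0]],"turn":[[0,0,-0.3],[0,0,-0.3],[0,0,-0.3],[0,0,0],[0,0,0]],"claw":[0.1,0.1,0.1,0.1,0.1]}' 14 >/dev/null && python3 tz.py && python3 -m crank '{"dp":[[0,0,0.002],[0,0,0.002],[0,0,0.002],[0,0,0],[0,0,0]],"turn":[[0,0,-0.3],[0,0,-0.3],[0,0,-0.3],[0,0,0],[0,0,0]],"claw":[0.1,0.1,0.1,0.1,0.1]}' 14 >/dev/null && python3 tz.py
```

```text
Tz [0.109 0.113 0.103 0.151] 0.119
t 11.22 pos [520.5 115.5  61.7] x [-0.003  0.007 -1.   ] jawdeg -84.66 F [-0.7 -0.6  3.1] T [-0.37  0.3   0.15] w 14.0 q7 -1.83
Tz [0.134 0.127 0.075 0.068] 0.101
t 12.0 pos [520.4 115.6  62.1] x [-0.003  0.007 -1.   ] jawdeg -90.45 F [-0.6 -1.5  1.8] T [-0.42  0.35  0.07] w 14.2 q7 -1.91
Tz [0.089 0.075 0.021 0.137] 0.08
t 12.78 pos [520.4 115.6  62.4] x [-0.002  0.007 -1.   ] jawdeg -96.25 F [-1.6 -0.4  2.3] T [-0.34  0.36  0.14] w 13.9 q7 -2.0
```

```bash
python3 -m crank '{"dp":[[0,0,0.002],[0,0,0.002],[0,0,0.002],[0,0,0],[0,0,0]],"turn":[[0,0,-0.3],[0,0,-0.3],[0,0,-0.3],[0,0,0],[0,0,0]],"claw":[0.1,0.1,0.1,0.1,0.1]}' 14 >/dev/null; python3 tz.py && python3 -m crank '{"dp":[[0,0,0.002],[0,0,0.002],[0,0,0.002],[0,0,0],[0,0,0]],"turn":[[0,0,-0.3],[0,0,-0.3],[0,0,-0.3],[0,0,0],[0,0,0]],"claw":[0.1,0.1,0.1,0.1,0.1]}' 14 >/dev/null && python3 tz.py && python3 -m crank '{"dp":[[0,0,0.002],[0,0,0.002],[0,0,0.002],[0,0,0],[0,0,0]],"turn":[[0,0,-0.3],[0,0,-0.3],[0,0,-0.3],[0,0,0],[0,0,0]],"claw":[0.1,0.1,0.1,0.1,0.1]}' 14 >/dev/null && python3 tz.py
```

```text
Tz [0.15  0.131 0.227 0.175] 0.171
t 13.55 pos [520.3 115.7  62.5] x [-0.002  0.008 -1.   ] jawdeg -102.04 F [ 0.7  0.7 -0.6] T [-0.28  0.14  0.17] w 13.6 q7 -2.09
```

```bash
python3 -m crank '{"dp":[[0,0,0],[0,0,0],[0,0,0],[0,0,0],[0,0,0]],"turn":[[0,0,-0.15],[0,0,-0.1],[0,0,0],[0,0,0],[0,0,0]],"claw":[0.1,0.1,0.1,0.1,0.1]}' 14 >/dev/null; python3 tz.py
```

```text
Tz [0.18  0.199 0.229 0.21 ] 0.204
t 14.32 pos [520.3 115.7  62.5] x [-0.001  0.008 -1.   ] jawdeg -103.64 F [-0.5 -0.6 -0.4] T [-0.23  0.14  0.21] w 14.1 q7 -2.11
```

Stop confirmed (torque climbs with angle, no rise). Unload the twist, release, and move up.

```bash
python3 -m crank '{"dp":[[0,0,0],[0,0,0],[0,0,0],[0,0,0],[0,0,0]],"turn":[[0,0,0.4],[0,0,0.4],[0,0,0.3],[0,0,0],[0,0,0]],"claw":[0.1,0.1,0.1,0.1,0.1]}' 14 >/dev/null; python3 tz.py; python3 -m crank '{"dp":[[0,0,0],[0,0,0],[0,0,0],[0,0,0],[0,0,0.2]],"turn":[[0,0,0],[0,0,0],[0,0,0],[0,0,0],[0,0,0]],"claw":[0.3,0.5,0.5,0.5,0.5]}' >/dev/null;python3 -m crank '{"dp":[[0,0,0.4],[0,0,0.4],[0,0,0.4],[0,0,0],[0,0,0]],"turn":[[0,0,0],[0,0,0],[0,0,0],[0,0,0],[0,0,0]],"claw":[0.5,0.5,0.5,0.5,0.5]}' >/dev/null; python3 -c "
from h import *
st()"
```

```text
Tz [0.104 0.111 0.097 0.056] 0.092
t 15.1 pos [520.3 115.6  62.5] x [-0.002  0.008 -1.   ] jawdeg -96.56 F [-0.7  0.4 -0.5] T [-0.23  0.13  0.06] w 14.1 q7 -2.01
t 16.35 pos [520.6 115.8 152.3] x [-0.     0.008 -1.   ] jawdeg -96.59 F [ 0.4  0.3 -0.3] T [ 0.01  0.03 -0.02] w 47.0 q7 -1.99
```

```bash
python3 -m crank '{"dp":[[-0.1,-0.57,-0.1],[-0.1,-0.57,-0.1],[-0.1,-0.58,-0.1],[0,0,0],[0,0,0]],"turn":[[-0.08,0,-0.3],[0,0,-0.25],[0,0,0],[0,0,0],[0,0,0]],"claw":[0.5,0.5,0.5,0.5,0.5]}' >/dev/null; python3 - <<'E'
from h import *
st()
from cell import ctrl
c=ctrl.camera("scene");P=cloud(c);hsv=cv2.cvtColor(c["pixels"],cv2.COLOR_RGB2HSV).astype(int)
H,s=hsv[...,0],hsv[...,1];z=P[...,2]
og=(H>4)&(H<18)&(s>170)&(z>30)&(z<75)&(abs(P[...,0]-503)<40)&(abs(P[...,1]-12)<40)
p=P[og];t=p[p[:,2]>64];print("post",og.sum(),len(t),t.mean(0),rect(t) if len(t)>3 else 0)
b=(H>105)&(H<130)&(s>130)&(z>30)&(z<100)&(abs(P[...,0]-520)<50)&(abs(P[...,1]-116)<50)
p=P[b];print("knob z",np.percentile(p[:,2],[50,90,97]),rect(p[p[:,2]>80]))
cv2.imwrite("pics/s2.png",cv2.resize(c["pixels"][130:260,250:400],(690,598),interpolation=3)[:,:,::-1])
E
```

```text
t 16.98 pos [500.1  10.5 130.8] x [-0.005 -0.    -1.   ] jawdeg -99.91 F [ 0.3 -0.3  0.1] T [ 0.07  0.02 -0.02] w 46.9 q7 -1.84
post 164 66 [506.51188748  14.33551021  67.9416257 ] (array([505.6,  14. ]), array([15.6, 21.6]), 82.59)
knob z [86.64825595 88.55669388 89.16784581] (array([522.9, 117.7]), array([13.4, 51.7]), 89.65)
```

View pics/s2.png

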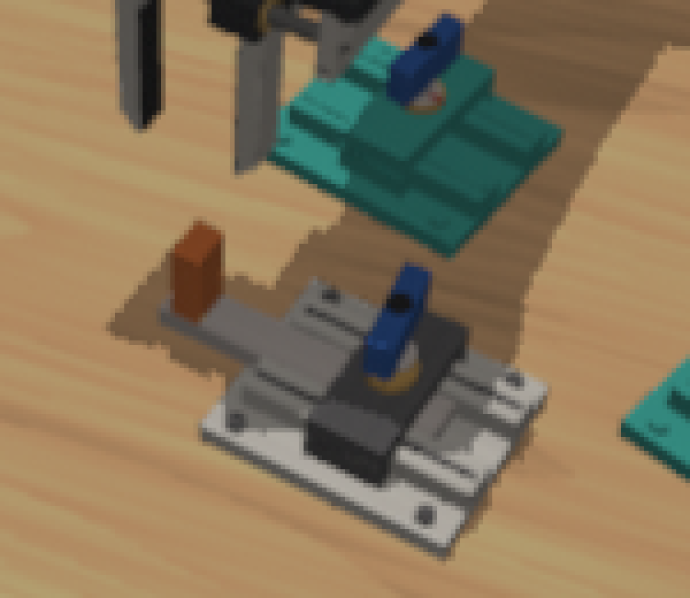

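Picture: the knob is up and turned, bar still in place, and the post (crop px (197,270)) lies below the fingers. Descend on the post.

```bash
python3 -m crank '{"dp":[[0.05,0.03,-0.4],[0,0,-0.4],[0,0,-0.4],[0,0,-0.35],[0,0,0]],"turn":[[0,0,0],[0,0,0],[0,0,0],[0,0,0],[0,0,0]],"claw":[0.5,0.5,0.5,0.5,0.5]}' 40 >/dev/null; python3 -c "
from h import *
st()"
```

```text
t 17.65 pos [504.   17.2  35.3] x [-0.004  0.001 -1.   ] jawdeg -99.54 F [-0.2 -0.1 -0. ] T [-0.01  0.03 -0.01] w 47.2 q7 -1.86
```

```bash
python3 -m crank '{"dp":[[-0.01,-0.08,-0.03],[0,0,0],[0,0,0],[0,0,0],[0,0,0]],"turn":[[0,0,0],[0,0,0],[0,0,0],[0,0,0],[0,0,0]],"claw":[0.5,0.5,0.4,0.3,0.2]}' 6 >/dev/null; python3 -c "
from h import *
st()";  python3 -m crank '{"dp":[[0,0,0],[0,0,0],[0,0,0],[0,0,0],[0,0,0]],"turn":[[0,0,0],[0,0,0],[0,0,0],[0,0,0],[0,0,0]],"claw":[0.1,0.1,0.1,0.1,0.1]}' 6 >/dev/null; python3 -c "
from h import *
st()";
```

```text
t 18.27 pos [505.   12.8  36. ] x [ 0.     0.001 -1.   ] jawdeg -99.5 F [ 0.2  0.  -0.1] T [ 0.09 -0.01  0.07] w 21.8 q7 -1.85
t 18.9 pos [505.   12.7  36. ] x [-0.     0.001 -1.   ] jawdeg -99.5 F [ 0.4 -0.7 -0.1] T [-0.03 -0.   -0.01] w 15.9 q7 -1.85
```

```bash
python3 -m crank '{"dp":[[0,0,0],[0,0,0],[0,0,0],[-0.02,-0.1,0],[-0.02,-0.1,0]],"turn":[[0,0,0],[0,0,0],[0,0,0],[0,0,0],[0,0,0]],"claw":[0.1,0.1,0.1,0.1,0.1]}' 40 >/dev/null; python3 -c "
from h import *
st()";  python3 -m crank '{"dp":[[-0.02,-0.1,0],[-0.02,-0.1,0],[0,0,0],[0,0,0],[0,0,0]],"turn":[[0,0,0],[0,0,0],[0,0,0],[0,0,0],[0,0,0]],"claw":[0.1,0.1,0.1,0.1,0.1]}' >/dev/null; python3 -c "
from h import *
st()";
```

```text
t 19.52 pos [502.5   0.6  36. ] x [-0.     0.002 -1.   ] jawdeg -99.45 F [ 0.4  1.6 -0.3] T [ 0.36 -0.04 -0.02] w 15.3 q7 -1.83
t 20.15 pos [499.6 -13.4  35.9] x [-0.     0.001 -1.   ] jawdeg -99.54 F [-0.1 -1.7  0.3] T [-0.2   0.02  0.02] w 16.0 q7 -1.8
```

```bash
python3 -m crank '{"dp":[[-0.022,-0.15,0],[-0.022,-0.15,0],[-0.022,-0.15,0],[-0.025,-0.15,0],[0,0,0]],"turn":[[0,0,0],[0,0,0],[0,0,0],[0,0,0],[0,0,0]],"claw":[0.1,0.1,0.1,0.1,0.1]}' >/dev/null; python3 -c "
from h import *
st()";  python3 -m crank '{"dp":[[-0.025,-0.15,0],[-0.025,-0.15,0],[-0.025,-0.15,0],[-0.025,-0.15,0],[0,0,0]],"turn":[[0,0,0],[0,0,0],[0,0,0],[0,0,0],[0,0,0]],"claw":[0.1,0.1,0.1,0.1,0.1]}' >/dev/null; python3 - <<'E'
from h import *
st()
from cell import ctrl
c=ctrl.camera("scene")
cv2.imwrite("pics/s3.png",cv2.resize(c["pixels"][130:260,225:375],(690,598),interpolation=3)[:,:,::-1])
E
```

```text
t 20.77 pos [493.6 -52.3  35.9] x [-0.     0.001 -1.   ] jawdeg -99.56 F [-0.3 -0.8 -0.2] T [-0.17  0.08 -0.03] w 15.4 q7 -1.72
t 21.4 pos [486.9 -91.   35.7] x [-0.001  0.001 -1.   ] jawdeg -99.57 F [-0.1  0.7 -3.1] T [-0.06 -0.01 -0.02] w 15.7 q7 -1.64
```

View pics/s3.png

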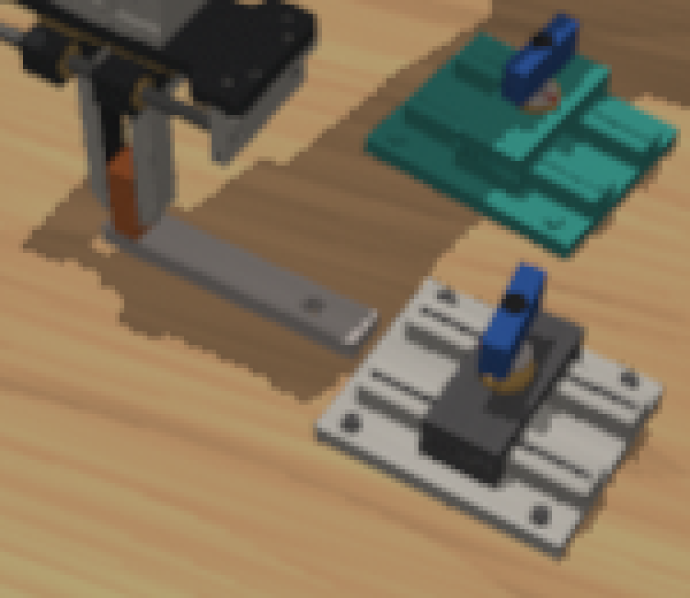

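Picture: bar is wholly out and level in the fingers, tail (crop px (360,335)) clear of the base; knob untouched. Lift, carry and turn +96° towards the tray.

```bash
python3 -m crank '{"dp":[[0,-0.05,0.2],[0,-0.05,0.3],[0,-0.1,0.3],[0,-0.1,0.3],[0,-0.1,0.2]],"turn":[[0,0,0],[0,0,0],[0,0,0.2],[0,0,0.4],[0,0,0.7]],"claw":[0.1,0.1,0.1,0.1,0.1]}' >/dev/null; python3 -m crank '{"dp":[[0.12,-0.17,0],[0.12,-0.17,0],[0.12,-0.17,0],[0.12,-0.17,0],[0.12,-0.17,0]],"turn":[[0,0,0.9],[0,0,0.9],[0,0,0.9],[0,0,0.9],[0,0,0.9]],"claw":[0.1,0.1,0.1,0.1,0.1]}' >/dev/null;  python3 -m crank '{"dp":[[0.12,-0.17,0],[0.12,-0.17,0],[0.12,-0.17,0],[0.12,-0.17,0],[0.12,-0.17,0]],"turn":[[0,0,0.9],[0,0,0.9],[0,0,0.9],[0,0,0.9],[0,0,0.9]],"claw":[0.1,0.1,0.1,0.1,0.1]}' >/dev/null; python3 -c "
from h import *
st()"
```

```text
t 23.32 pos [ 562.4 -218.1  128.6] x [ 0.005  0.    -1.   ] jawdeg -35.3 F [ 0.1  0.9 -3.4] T [-0.1  -0.09 -0.03] w 15.7 q7 -0.39
```

```bash
python3 -m crank '{"dp":[[0.14,-0.2,0],[0.14,-0.2,0],[0.14,-0.2,0],[0.14,-0.2,0],[0.14,-0.2,0]],"turn":[[0,0.05,0.9],[0,0,0.9],[0,0,0.9],[0,0,0.9],[0,0,0.9]],"claw":[0.1,0.1,0.1,0.1,0.1]}' >/dev/null;  python3 -m crank '{"dp":[[0.08,-0.08,0],[0,0,0],[0,0,0],[0,0,0],[0,0,0]],"turn":[[0,0,0.7],[0,0,0],[0,0,0],[0,0,0],[0,0,0]],"claw":[0.1,0.1,0.1,0.1,0.1]}' >/dev/null; python3 - <<'E'
from h import *
st()
from cell import ctrl
c=ctrl.camera("scene")
cv2.imwrite("pics/s4.png",cv2.resize(c["pixels"][70:250,80:290],(700,600),interpolation=3)[:,:,::-1])
E
```

```text
t 24.57 pos [ 610.5 -284.7  135.1] x [ 0.001 -0.002 -1.   ] jawdeg -3.14 F [-0.   0.2 -4. ] T [-0.01 -0.15 -0.07] w 15.9 q7 0.19
```

View pics/s4.png

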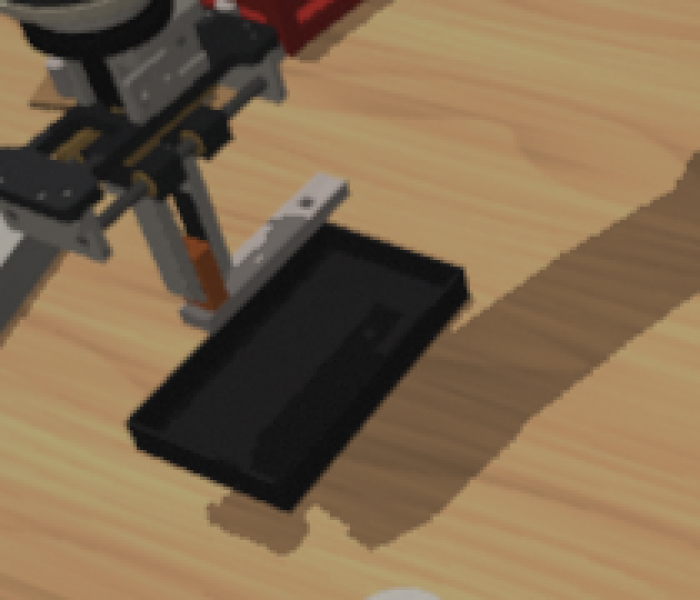

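Picture: bar level over the tray, parallel to its long side. Lower it.

```bash
python3 -m crank '{"dp":[[0,0,-0.3],[0,0,-0.35],[0,0,-0.35],[0,0,-0.3],[0,0,0]],"turn":[[0,0,0],[0,0,0],[0,0,0],[0,0,0],[0,0,0]],"claw":[0.1,0.1,0.1,0.1,0.1]}' >/dev/null; python3 -c "
from h import *
st()"; python3 -m crank '{"dp":[[0,0,-0.08],[0,0,-0.08],[0,0,-0.06],[0,0,0],[0,0,0]],"turn":[[0,0,0],[0,0,0],[0,0,0],[0,0,0],[0,0,0]],"claw":[0.1,0.1,0.1,0.1,0.1]}' >/dev/null;  python3 -c "
from h import *
st()"
```

```text
t 25.25 pos [ 608.9 -283.9   49. ] x [-0.002 -0.    -1.   ] jawdeg -3.14 F [ 0.4  0.4 -1.3] T [-0.02 -0.2   0.01] w 15.8 q7 0.16
t 25.88 pos [ 609.9 -284.3   36.6] x [ 0.    -0.001 -1.   ] jawdeg -3.14 F [-0.4  0.8 -2.4] T [-0.03 -0.19 -0.02] w 15.8 q7 0.16
```

Now to the floor in small steps, feeling for contact.

```bash
python3 -m crank '{"dp":[[0,0,-0.04],[0,0,-0.04],[0,0,-0.03],[0,0,0],[0,0,0]],"turn":[[0,0,0],[0,0,0],[0,0,0],[0,0,0],[0,0,0]],"claw":[0.1,0.1,0.1,0.1,0.1]}' >/dev/null; python3 -c "
from h import *
st()"; python3 -m crank '{"dp":[[0,0,-0.02],[0,0,-0.01],[0,0,0],[0,0,0],[0,0,0]],"turn":[[0,0,0],[0,0,0],[0,0,0],[0,0,0],[0,0,0]],"claw":[0.1,0.1,0.1,0.1,0.1]}' >/dev/null;  python3 -c "
from h import *
st()"
```

```text
t 26.5 pos [ 610.  -284.4   29.8] x [ 0.001 -0.001 -1.   ] jawdeg -3.14 F [-0.7 -0.2 -2.9] T [-0.06 -0.23 -0.02] w 15.8 q7 0.15
t 27.12 pos [ 610.1 -284.4   28.2] x [ 0.001 -0.002 -1.   ] jawdeg -3.15 F [ 0.2  0.5 -2.1] T [ 0.02 -0.   -0.06] w 15.8 q7 0.15
```

```bash
python3 -m crank '{"dp":[[0,0,-0.01],[0,0,0],[0,0,0],[0,0,0],[0,0,0]],"turn":[[0,0,0],[0,0,0],[0,0,0],[0,0,0],[0,0,0]],"claw":[0.1,0.1,0.1,0.1,0.1]}' >/dev/null; python3 -c "
from h import *
st()"; python3 -m crank '{"dp":[[0,0,-0.008],[0,0,0],[0,0,0],[0,0,0],[0,0,0]],"turn":[[0,0,0],[0,0,0],[0,0,0],[0,0,0],[0,0,0]],"claw":[0.1,0.1,0.1,0.1,0.1]}' >/dev/null;  python3 -c "
from h import *
st()"
```

```text
t 27.75 pos [ 610.1 -284.5   28.1] x [ 0.001 -0.002 -1.   ] jawdeg -3.15 F [-1.2  0.4  0.1] T [ 0.12  0.23 -0.03] w 16.0 q7 0.15
t 28.38 pos [ 610.1 -284.5   28.1] x [ 0.001 -0.002 -1.   ] jawdeg -3.16 F [-0.2  0.4  1.6] T [ 0.1   0.33 -0.  ] w 16.0 q7 0.15
```

The bar is seated. Release gently and retreat upward.

```bash
python3 -m crank '{"dp":[[0,0,0],[0,0,0],[0,0,0],[0,0,0],[0,0,0]],"turn":[[0,0,0],[0,0,0],[0,0,0],[0,0,0],[0,0,0]],"claw":[0.2,0.25,0.3,0.35,0.35]}' 6 >/dev/null; python3 -m crank '{"dp":[[0,0,0.1],[0,0,0.3],[0,0,0.5],[0,0,0.5],[0,0,0.5]],"turn":[[0,0,0],[0,0,0],[0,0,0],[0,0,0],[0,0,0]],"claw":[0.35,0.35,0.35,0.35,0.35]}' >/dev/null; python3 -m crank '{"dp":[[0,0,0.6],[0,0,0.6],[0,0,0],[0,0,0],[0,0,0]],"turn":[[0,0,0],[0,0,0],[0,0,0],[0,0,0],[0,0,0]],"claw":[0.35,0.35,0.35,0.35,0.35]}' >/dev/null; python3 - <<'E'
from h import *
st()
from cell import ctrl
c=ctrl.camera("scene");P=cloud(c);hsv=cv2.cvtColor(c["pixels"],cv2.COLOR_RGB2HSV).astype(int)
H,s=hsv[...,0],hsv[...,1];z=P[...,2]
og=(H>4)&(H<18)&(s>170)&(z>25)&(z<75)&(abs(P[...,0]-610)<40)&(abs(P[...,1]+284)<40)
p=P[og];t=p[p[:,2]>p[:,2].max()-5];print("post",p[:,2].max(),rect(t))
b=(z>11)&(z<24)&(abs(P[...,0]-549)<95)&(abs(P[...,1]+280)<50);p=P[b];print("bar",rect(p),np.percentile(p[:,2],[5,50,95]))
k=(H>105)&(H<130)&(s>130)&(z>30)&(z<100)&(abs(P[...,0]-520)<50)&(abs(P[...,1]-116)<50);print("knob",np.percentile(P[k][:,2],[50,90,97]))
cv2.imwrite("pics/s5.png",c["pixels"][:,:,::-1])
E
```

```text
t 30.25 pos [ 610.5 -284.   229.8] x [ 0.007 -0.004 -1.   ] jawdeg -3.11 F [-0.4  0.2 -0.3] T [-0.02 -0.03 -0.05] w 32.9 q7 0.21
post 62.72344610841037 (array([ 611.2, -283.7]), array([18. , 23.5]), 7.58)
bar (array([ 550.8, -280.1]), array([ 26.2, 152.2]), 86.89) [12.51883476 15.00990216 18.35439369]
knob [86.60131767 88.5478529  89.26785417]
```

View pics/s5.png

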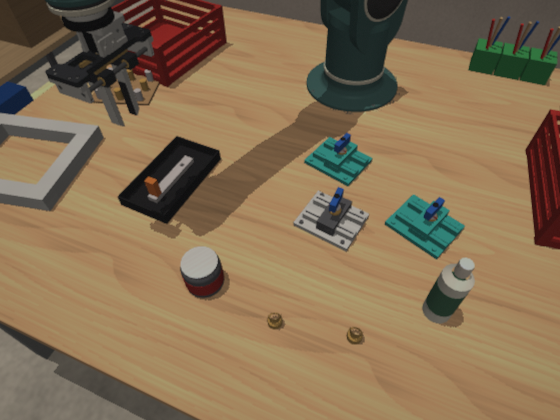

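Picture: the bar lies flat in the tray (170,180) with its post up, the knob at (337,200) is raised, and the bystanders are where they were. Handing in.

```bash
python3 -c "
from cell import ctrl
print(ctrl.sign_off())"
```

```text
the job is handed in; nothing more can be done
None
```

The job is handed in, at about 30 s of the 72 s allowed. No verdict was reported, so the results below are from my own measurements.

- **Knob:** I turned it about 2.45 rad clockwise until I felt the stop. The torque climbed from about 0.09 to 0.20 N m, under the 0.3 N m limit, and the knob stopped rising. I then eased off before letting go. The handle's top went from about 79 to about 87 mm by camera and held there, which matches a loosened knob.
- **Bar drawn out:** I pulled it about 105 mm straight out along the guide. The wrist force stayed at about 3 N or less in every reading.
- **Bar in the tray:** I lowered it in the fingers to a gentle contact (about 5 N change) and released it. The last check put its middle about 2 mm from the tray's centre, in line with the tray's long side, with the post up. It looked flat, though the depth readings along its top spread from 12.5 to 18 mm, partly from edge pixels.
- **Bystanders:** the spray can, tin and both fittings look unmoved in the final picture; I did not measure them again.

Two things disagreed slightly: the scene camera read about 2 mm away from both the top camera and where the fingers closed on the knob, and I corrected for it. No check failed.

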